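# Nest the dry pudding moulds and funnels against the dust

### The arm

A 6-joint arm with a two-finger parallel gripper is mounted at the origin on the work surface. World frame = base frame: x ahead of the robot, y to its left, z up, the work surface at z = 0. Lengths are in m, angles in rad, forces in N, time in s.
With the tool pointing down it reaches from about 0.275 to 0.725 m from the base axis. Payload 15.9 kg.
Tool frame: the origin (TCP) lies at the very end of the fingers, on their centre line; the grasp point (between the pads) lies 19 mm behind it; z points along the fingers, y is the line along which they close (so a half turn about z gives the same grasp; the last joint's range is limited). The gripper opens to 85 mm and grips with 20 to 120 N. Pads are 22 mm wide; open, the fingers measure 114 mm over their backs; the gripper's body (76 mm by 85 mm) begins 54 mm behind the grasp point. The pads swing forward as they close: fully open they stand 13 mm farther back than shut.
Start: joints at [-1.14, 0.213, -0.034, 1.323, 0, 1.571], TCP at [0.209, -0.454, 0.204] pointing down, gripper open.
Joint ranges: [-2.98, 2.98], [-0.74, 1.72], [-1.14, 1.35], [-2.1, 2.04], [-1.57, 1.44], [-3.14, 3.14]. Speed limits (rad/s): [1.89, 1.89, 2.39, 2.57, 3.14, 3.14].

### API

Orientations are given as a rotation vector (axis times angle).
In Python, from bench import r gives the robot as it stands.
- The arm moves only by the tool servo_tool, never from a script. Its argument "deltas" is a list of rows, each a list of 2 entries, a list of its own where there are three numbers: the shift along the tool's x, y, z in m, then the turn about the tool's z in rad. In form: [[[tx, ty, tz], turn], ...]. A call has 1 to 10 rows; each row is the pose to reach, as a shift and turn from the pose commanded when the call began, along the tool's axes at that moment; what a row does not reach only later rows make up. A row lasts 1/12 s, in which the tool goes at most 41.7 mm and 7.16 degrees, less where a joint would pass 70% of its speed; a pose out of reach is approached as far as the arm can. A call with a gripper value outside its range is refused whole. "hand" is the opening, from -1 (shut) to 1 (fully open), so that 0 is half open, set as the call begins (left out, the last holds). The fingers move at their own pace and stop on an object; the grip force is fixed at half the most. Time passes only in rows, so rows that repeat a pose let the fingers close. It gives the time, the measured TCP pose, the force, the opening and the grip force at its end, in the units of the state.
- r.sense(): the state, without advancing time (a new reading comes with each control period).
- r.grab_frame(name): name is "side" or "top"; returns (picture, depth): 384x512x3 uint8, blue, green, red; 384x512 float32, m along the optical axis (not along the pixel's ray), 0 where there is no reading.
- r.calibration(name): a dict with "fx", "fy", "cx", "cy" (pixels), "pose" (4x4, takes a point from camera to world coordinates). Camera axes: x right, y up, looking along -z (the intrinsics and any distortion apply to the point x, -y, -z); pixel columns grow to the right and rows downward; lengths in m; the calibration is good to about 2 mm. A picture is of the moment at which its call begins. calibration takes no time and is no camera call.
- r.job_done(): hands the job in; it is judged then, once.
The state is a dict: "time": time; "joint_positions": joint angles; "qvel": joint speeds; "joint_efforts": joint torques, N m; "tool_pos": TCP position; "eef_rot": TCP orientation; "ft_force": force on the tool from outside, world axes, zero at the start; "torque": the same for the moment, N m; "gripper_width": finger opening in m; "grip_force": force on a finger pad.
Only numpy, scipy, OpenCV 4.12 (cv2) and the standard library are available. Lean on these libraries where they do the work, as an engineer would, in place of code of your own. Each camera call takes 0.05 s, during which the arm holds its last target. There are 200 camera calls.

### The job

Put the dry moulds and funnels away in two nests against the dust, all mouth down as they stand now: the three pudding moulds about the middle of the round cork trivet, the two funnels about the middle of the square terracotta tile. In each nest the smallest stands on the mat and each next larger size goes over it, so that every rim rests flat on the mat. Leave the tea glass, the coffee pot and the jar where they are.

Things in the scene. Friction and masses are not known exactly. Their poses are not given: they have to be found in the camera images.
- mould_small: Smallest of three plain tapered aluminium pudding moulds, standing mouth down, flat closed end up. Outside 50 mm across at the mouth rim below, narrowing evenly to 30 mm on top; 42 mm tall, wall 2 mm, 25 g. Origin: centre of the mouth rim, at the height it stands on; z up; round, yaw means nothing. Grip from above across the upper sides.
- mould_medium: Middle one of three plain tapered aluminium pudding moulds, standing mouth down, flat closed end up. Outside 66 mm across at the mouth rim below, narrowing evenly to 44 mm on top; 54 mm tall, wall 2 mm, 40 g. Origin: centre of the mouth rim, at the height it stands on; z up; round, yaw means nothing. Grip from above across the upper sides. Fits over the smallest with 6 mm play each side.
- mould_large: Largest of three plain tapered aluminium pudding moulds, standing mouth down, flat closed end up. Outside 82 mm across at the mouth rim below, narrowing evenly to 58 mm on top; 68 mm tall, wall 2 mm, 65 g. Origin: centre of the mouth rim, at the height it stands on; z up; round, yaw means nothing. Grip from above across the upper sides. Fits over the middle one with 6 mm play each side.
- funnel_small: Smaller of two steel funnels, standing mouth down, spout up. Mouth 60 mm across, rim band 5 mm high, cone up to 27 mm height, then a spout 14 mm thick (12 mm at the tip) up to 52 mm height; wall 2 mm, 35 g. Origin: centre of the mouth rim, at the height it stands on; z up; round, yaw means nothing. Grip from above by the spout.
- funnel_large: Larger of two steel funnels, standing mouth down, spout up. Mouth 92 mm across, rim band 9 mm high, cone up to 56 mm height, then a spout 24 mm thick (20 mm at the tip) up to 100 mm height; wall 2 mm, 90 g. Origin: centre of the mouth rim; z up; round. Grip from above by the spout. Fits over the smaller, rim down to the mat, with 4 mm play each side.
- trivet: Round cork trivet, 150 mm across, 8 mm thick, fixed, lying flat. Origin at the centre of its underside on the table; its top is 8 mm higher.
- tile: Square terracotta floor tile, 150 x 150 mm, 8 mm thick, fixed, lying flat. Origin at the centre of its underside on the table; its top is 8 mm higher; x and y along its edges.
- tea_glass: Tea glass, 52 mm across at the top, 80 mm tall, 150 g, loose, standing in the middle among the moulds and funnels. Origin at the centre of its foot. Not to be moved.
- coffee_pot: Small brass coffee pot, 74 mm across, 70 mm tall, loose, on the robot's right side; its wooden handle rises along the pot's own -y, from the rim out to 125 mm from the centre and 103 mm height. Origin at the centre of its foot. Not to be moved.
- jar: Clamp-lid glass jar of lentils, 96 mm across (112 mm over the wire clamp), 130 mm tall, 850 g, loose, on the robot's left side. Origin at the centre of its foot. Not to be moved.
There are look-alikes about, which are no part of the job. Leave any blue, pink or red look-alike of the mould_small alone.

How it is judged:
By the outcome, as a careful person would: the job done as asked, in the order asked, and still so for the second after the job is handed in, with the robot touching nothing.
It also fails if it takes over 128 s, if anything falls off the work surface, if the arm or the gripper's body presses on something with over 40 N, if the wrist force passes 120 N, or if a joint passes its speed limit or range.

## Working session

There is one attempt and no reset: what is moved stays moved. The work goes in short steps, Python scripts to look and compute and a tool call to move; the robot and the scene stay as the last step left them, time stands still between calls to the robot, and variables do not carry over. Pictures are saved under pics/ and viewed, at most 14 in all, crops included, and the job is handed in when it is done.

Besides the shell and the picture viewer there is one more tool, called after "Emit:" by a JSON object that holds its "api" and its "payload". servo_tool: Moves the arm, as the interface text tells. Its arguments: {"type":"object","properties":{"deltas":{"type":"array","items":{"type":"array"}},"hand":{"type":"number"}},"required":["deltas"]}

```bash
mkdir -p pics; ls; python3 - <<'E'
from bench import r
import cv2,numpy as np
s=r.sense();print({k:np.round(v,3).tolist() for k,v in s.items()})
for n in("top","side"):
    im,d=r.grab_frame(n);cv2.imwrite(f"pics/{n}0.png",im);np.save(f"pics/{n}0.npy",d)
    c=r.calibration(n);print({k:np.round(v,4).tolist() for k,v in c.items()})
E
```

```text
pics
{'time': 0.0, 'joint_positions': [-1.14, 0.213, -0.035, 1.323, -0.0, 1.571], 'qvel': [0.0, -0.001, 0.001, -0.001, 0.0, 0.0], 'joint_efforts': [0.002, -68.617, 48.712, 0.018, -0.0, 0.0], 'tool_pos': [0.209, -0.454, 0.203], 'eef_rot': [-3.068, -0.671, 0.0], 'ft_force': [0.423, -0.219, -0.82], 'torque': [0.044, 0.002, -0.035], 'grip_force': 0.0, 'gripper_width': 0.086}
{'fx': 368.3556, 'fy': 368.3556, 'cx': 255.0211, 'cy': 191.8935, 'pose': [[0.0312, 0.9742, -0.2235, 0.3258], [-0.9995, 0.0297, -0.0101, 0.0282], [-0.0032, 0.2237, 0.9747, 1.2278], [0.0, 0.0, 0.0, 1.0]]}
{'fx': 453.7323, 'fy': 453.7323, 'cx': 251.647, 'cy': 191.8448, 'pose': [[-0.966, 0.1842, -0.1814, 0.3453], [-0.2578, -0.7385, 0.623, 0.8139], [-0.0193, 0.6486, 0.7609, 1.0244], [0.0, 0.0, 0.0, 1.0]]}
```

View pics/top0.png

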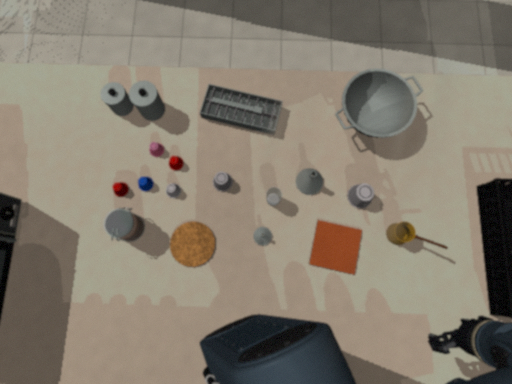

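View pics/side0.png

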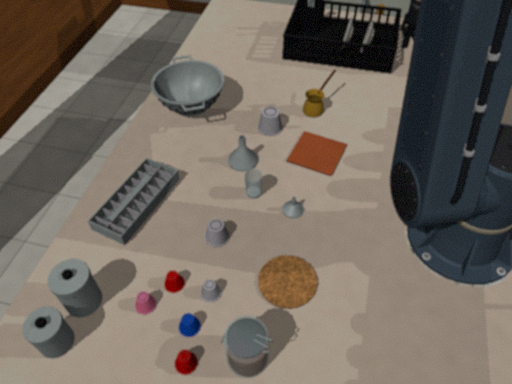

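The arm is at the right edge of the top view. Top view pixels:
- **Moulds:** small (173,189), medium (222,181), large (361,195).
- **Funnels:** large (310,180), small (263,236).
- **Mats:** trivet (193,244), tile (336,247).
- **Leave alone:** glass (274,198), pot (402,233), jar (122,224).

Candidates for mould_small are grey (173,189), blue (146,184), red (176,162) and (121,188), and pink (156,149). Only the grey one is plain aluminium. I'll confirm that in a crop.

```bash
cat > h.py <<'E'
import numpy as np,cv2
from bench import r
def cloud(n,d):
    c=r.calibration(n);v,u=np.mgrid[:384,:512]
    p=np.stack([(u-c["cx"])/c["fx"]*d,-(v-c["cy"])/c["fy"]*d,-d],-1)
    w=p@c["pose"][:3,:3].T+c["pose"][:3,3]; w[d<=0]=np.nan
    return w
def near(w,xy,rad,z0,z1):
    P=w.reshape(-1,3); m=(np.hypot(P[:,0]-xy[0],P[:,1]-xy[1])<rad)&(P[:,2]>z0)&(P[:,2]<z1)
    return P[m]
def circ(P): # min enclosing circle
    (x,y),R=cv2.minEnclosingCircle(P[:,:2].astype(np.float32)); return np.array([x,y,R])
E
python3 - <<'E'
from h import *
W={n:cloud(n,np.load(f"pics/{n}0.npy")) for n in("top","side")}
px=dict(ms=(173,189,.042),mm=(222,181,.054),ml=(361,195,.068),fs=(263,236,.052),fl=(310,177,.1),tea=(274,198,.08),jar=(122,224,.13),pot=(402,233,.07))
for k,(u,v,h) in px.items():
    g=W["top"][v,u,:2]
    for n in W:
        A=near(W[n],g,.06,.012,.2)
        T=near(W[n],g,.06,h-.006,h+.006)
        print(k,n,len(A),"ztop",A[:,2].max().round(4),"top mean",T.mean(0).round(4),len(T),"topcirc",circ(T).round(4) if len(T) else"")
for k,(u,v) in dict(trivet=(193,244),tile=(336,247)).items():
    im=cv2.imread("pics/top0.png");hsv=cv2.cvtColor(im,cv2.COLOR_BGR2HSV)
    for n in W:
        im=cv2.imread(f"pics/{n}0.png");hsv=cv2.cvtColor(im,cv2.COLOR_BGR2HSV)
        g=W["top"][v,u,:2]
        m=(hsv[...,1]>110)&(np.hypot(*(np.moveaxis(W[n][...,:2]-g,-1,0)))<.13)&(W[n][...,2]<.02)
        P=W[n][m];q=cv2.minAreaRect(P[:,:2].astype(np.float32)) if len(P) else 0
        print(k,n,len(P),P.mean(0).round(4),circ(P).round(4),q)
for n,b in(("top",(90,130,240,250)),("side",(110,200,320,380))):
    pass
a=cv2.resize(cv2.imread("pics/top0.png")[135:255,95:235],None,fx=2.8,fy=2.8,interpolation=2)
b=cv2.resize(cv2.imread("pics/side0.png")[260:380,120:260],None,fx=2.8,fy=2.8,interpolation=2)
cv2.imwrite("pics/crop1.png",np.hstack([a,b]))
E
```

```text
ms top 140 ztop 0.0472 top mean [0.6035 0.3177 0.0425] 81 topcirc [0.6044 0.3185 0.0168]
ms side 277 ztop 0.0489 top mean [0.6025 0.3226 0.043 ] 147 topcirc [0.6032 0.3217 0.0173]
mm top 257 ztop 0.0629 top mean [0.6398 0.1523 0.0551] 151 topcirc [0.6401 0.153  0.0237]
mm side 446 ztop 0.0607 top mean [0.6392 0.1566 0.0554] 214 topcirc [0.64   0.1553 0.0238]
ml top 464 ztop 0.0772 top mean [ 0.6032 -0.3139  0.0693] 264 topcirc [ 0.6036 -0.3143  0.0301]
ml side 507 ztop 0.078 top mean [ 0.6034 -0.3099  0.0694] 195 topcirc [ 0.6047 -0.3112  0.0328]
fs top 162 ztop 0.0571 top mean [0.459  0.0116 0.0544] 7 topcirc [0.4566 0.0122 0.0052]
fs side 213 ztop 0.0597 top mean [0.4585 0.0135 0.0508] 16 topcirc [0.4599 0.0114 0.0075]
fl top 513 ztop 0.1059 top mean [ 0.6499 -0.1429  0.1015] 19 topcirc [ 0.6511 -0.1438  0.0108]
fl side 557 ztop 0.1066 top mean [ 0.6506 -0.1427  0.0997] 26 topcirc [ 0.6517 -0.1419  0.0117]
tea top 172 ztop 0.0853 top mean [ 0.5889 -0.0239  0.079 ] 42 topcirc [ 0.5835 -0.0208  0.0262]
tea side 443 ztop 0.0873 top mean [ 0.5844 -0.0202  0.0792] 93 topcirc [ 0.5855 -0
[... 383 characters left out ...]
438  0.0442]
trivet top 1577 [0.4242 0.2417 0.0094] [0.4252 0.2427 0.075 ] ((0.4247366189956665, 0.24191462993621826), (0.14743581414222717, 0.14397017657756805), 48.354122161865234)
trivet side 2391 [0.424  0.2463 0.0101] [0.425  0.2435 0.0741] ((0.4241887927055359, 0.24376988410949707), (0.14407385885715485, 0.14598394930362701), 13.179376602172852)
tile top 2068 [ 0.4287 -0.2287  0.0094] [ 0.4309 -0.2296  0.1024] ((0.42991986870765686, -0.22953954339027405), (0.1494671106338501, 0.1494070589542389), 78.9432144165039)
tile side 1575 [ 0.4292 -0.223   0.0103] [ 0.4294 -0.2281  0.1029] ((0.4302120506763458, -0.22658976912498474), (0.15114983916282654, 0.14774145185947418), 79.00709533691406)
```

View pics/crop1.png

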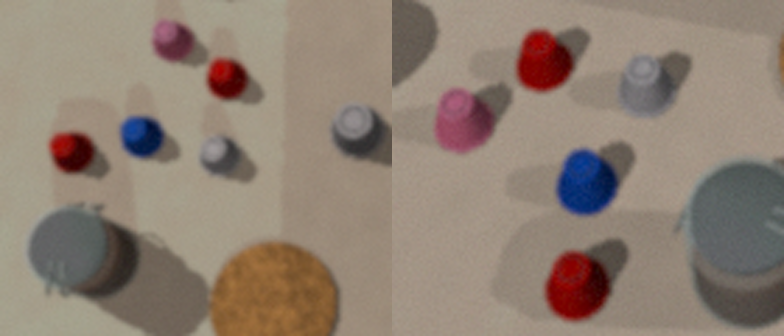

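Emit:
{"api": "servo_tool", "payload": {"deltas": [[[0,0,0],-0.12],[[0,0,0],-0.24],[[0,0,0],-0.36],[[0,0,0],-0.48],[[0,0,0],-0.6],[[0,0,0],-0.72],[[0,0,0],-0.84],[[0,0,0],-0.96],[[0,0,0],-1.08],[[0,0,0],-1.14]], "hand": 0.5}}

```text
time: 0.93
tool_pos: [0.2087, -0.4541, 0.2036]
eef_rot: [-2.213, -2.229, -0.0]
ft_force: [0.9, -0.6, 0.1]
gripper_width: 0.064
grip_force: 0.0
```

The crop confirms it: the only aluminium-grey small mould is at top (173,189), (218,155) in the left crop. The blue, red and pink ones are look-alikes. Now moving above it, with tool x = world y and tool y = world x.

Emit:
{"api": "servo_tool", "payload": {"deltas": [[[0.037,0.0189,0],0],[[0.074,0.0378,0],0],[[0.111,0.0567,0],0],[[0.148,0.0756,0],0],[[0.185,0.0945,0],0],[[0.222,0.1134,0],0],[[0.259,0.1323,0],0],[[0.296,0.1512,0],0],[[0.333,0.1701,0],0],[[0.37,0.189,0],0]]}}

```text
time: 1.77
tool_pos: [0.398, -0.0822, 0.2039]
eef_rot: [2.221, 2.221, -0.0]
ft_force: [0.7, -1.2, 0.3]
gripper_width: 0.0642
grip_force: 0.0
```

Emit:
{"api": "servo_tool", "payload": {"deltas": [[[0.037,0.0189,0],0],[[0.074,0.0378,0],0],[[0.111,0.0567,0],0],[[0.148,0.0756,0],0],[[0.185,0.0945,0],0],[[0.222,0.1134,0],0],[[0.259,0.1323,0],0],[[0.296,0.1512,0],0],[[0.333,0.1701,0],0],[[0.37,0.189,0],0]]}}

```text
time: 2.6
tool_pos: [0.587, 0.2877, 0.2035]
eef_rot: [-2.221, -2.222, 0.001]
ft_force: [0.7, -0.2, 0.7]
gripper_width: 0.0639
grip_force: 0.0
```

Emit:
{"api": "servo_tool", "payload": {"deltas": [[[0.032,0.017,0],0],[[0.032,0.017,0.04],0],[[0.032,0.017,0.08],0],[[0.032,0.017,0.12],0],[[0.032,0.017,0.14],0],[[0.032,0.017,0.155],0],[[0.032,0.017,0.17],0],[[0.032,0.017,0.18],0],[[0.032,0.017,0.188],0],[[0.032,0.017,0.188],0]]}}

```text
time: 3.43
tool_pos: [0.603, 0.3173, 0.0143]
eef_rot: [-2.221, -2.221, 0.003]
ft_force: [0.8, -0.2, -0.6]
gripper_width: 0.0642
grip_force: 0.0
```

Emit:
{"api": "servo_tool", "payload": {"deltas": [[[0,0,0],0],[[0,0,0],0],[[0,0,0],0],[[0,0,0],0],[[0,0,0],0],[[0,0,0],0],[[0,0,0],0],[[0,0,0],0]], "hand": -0.8}}

```text
time: 4.1
tool_pos: [0.6038, 0.3177, 0.016]
eef_rot: [2.221, 2.221, 0.0]
ft_force: [-0.4, -0.0, 0.1]
gripper_width: 0.0089
grip_force: 0.0
```

The fingers closed on nothing, so I'll look.

```bash
python3 - <<'E'
from h import *
a,d=r.grab_frame("top");np.save("pics/t1.npy",d);b,e=r.grab_frame("side");np.save("pics/s1.npy",e)
cv2.imwrite("pics/look1.png",np.hstack([cv2.resize(a[110:260,90:230],None,fx=2.8,fy=2.8),cv2.resize(b[235:385,120:260],None,fx=2.8,fy=2.8)]))
E
```

```text
Traceback (most recent call last):
ValueError: all the input array dimensions except for the concatenation axis must match exactly, but along dimension 0, the array at index 0 has size 420 and the array at index 1 has size 417
```

```bash
python3 - <<'E'
from h import *
a,d=r.grab_frame("top");np.save("pics/t1.npy",d);b,e=r.grab_frame("side");np.save("pics/s1.npy",e)
cv2.imwrite("pics/look1.png",np.hstack([cv2.resize(a[110:260,90:230],(390,420)),cv2.resize(b[234:384,120:260],(390,420))]))
print(r.sense()["gripper_width"],r.sense()["grip_force"])
E
```

```text
0.008729694070168199 0.0
```

View pics/look1.png

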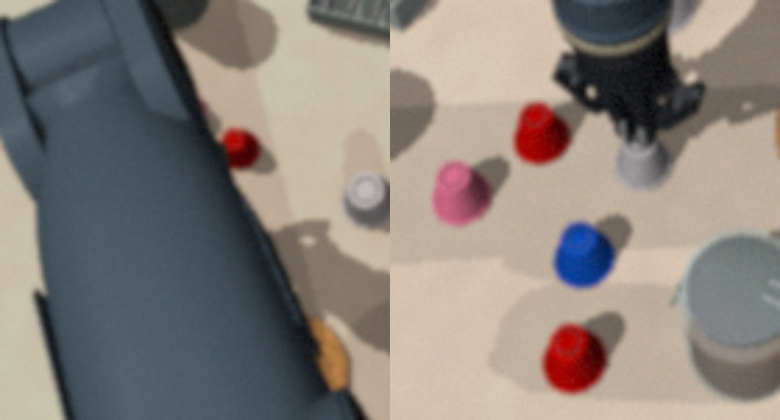

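```bash
python3 - <<'E'
from h import *
for f in("side0","s1"):
    w=cloud("side",np.load(f"pics/{f}.npy"))
    for z in np.arange(.006,.12,.008):
        P=near(w,(.604,.33),.045,z,z+.008)
        if len(P): print(f,z.round(3),len(P),P[:,:2].min(0).round(4),P[:,:2].max(0).round(4),P.mean(0).round(4))
E
```

```text
side0 0.006 87 [0.5716 0.29  ] [0.6465 0.3737] [0.6015 0.3343 0.009 ]
side0 0.014 48 [0.5823 0.3093] [0.6203 0.3441] [0.5976 0.334  0.018 ]
side0 0.022 42 [0.5838 0.3088] [0.6222 0.3408] [0.5993 0.3314 0.0262]
side0 0.03 39 [0.584  0.3123] [0.6196 0.339 ] [0.5976 0.33   0.0342]
side0 0.038 112 [0.5875 0.3066] [0.6184 0.3366] [0.6028 0.3223 0.0432]
side0 0.046 23 [0.5905 0.3063] [0.6174 0.334 ] [0.6046 0.3198 0.047 ]
s1 0.006 97 [0.56  0.294] [0.6348 0.3679] [0.5957 0.3315 0.009 ]
s1 0.014 42 [0.5824 0.3109] [0.6198 0.3432] [0.5962 0.3325 0.0177]
s1 0.022 45 [0.5839 0.312 ] [0.622  0.3413] [0.5978 0.3323 0.0259]
s1 0.03 41 [0.5859 0.3111] [0.6203 0.3383] [0.5993 0.3303 0.0339]
s1 0.038 63 [0.5881 0.3134] [0.6169 0.337 ] [0.6014 0.3273 0.0426]
s1 0.046 23 [0.591  0.3132] [0.616  0.3337] [0.6033 0.3258 0.0489]
s1 0.054 26 [0.5879 0.3114] [0.6215 0.3283] [0.6046 0.3234 0.0578]
s1 0.062 28 [0.5873 0.31  ] [0.6233 0.3293] [0.6038 0.3231 0.0665]
s1 0.07 20 [0.5872 0.313 ] [0.6203 0.3281] [0.6014 0.3233 0.0731]
s1 0.078 20 [0.5864 0.3127] [0.6197 0.3288] [0.6067 0.3232 0.0815]
s1 0.086 41 [0.5747 0.3107] [0.6411 0.33  ] [0.6083 0.3247 0.0909]
s1 0.094 79 [0.5694 0.3057] [0.6447 0.3301] [0.601  0.3225 0.0987]
s1 0.102 45 [0.5616 0.3043] [0.6485 0.3324] [0.5983 0.3235 0.105 ]
s1 0.11 56 [0.5615 0.3058] [0.648  0.3342] [0.6054 0.3275 0.1142]
s1 0.118 42 [0.5602 0.3163] [0.6474 0.3351] [0.6099 0.3283 0.122 ]
```

```bash
python3 - <<'E'
from h import *
b,e=r.grab_frame("side");np.save("pics/s2.npy",e)
cv2.imwrite("pics/look2.png",cv2.resize(b[240:320,165:255],(675,600),interpolation=2))
print({k:np.round(v,4).tolist() for k,v in r.sense().items()})
E
```

```text
{'time': 4.35, 'joint_positions': [0.4844, 0.6747, 0.1901, 1.0862, -0.0, 2.0552], 'qvel': [0.0014, 0.001, -0.0005, 0.0017, -0.0011, 0.0002], 'joint_efforts': [-0.001, -105.1796, 46.4537, 0.0037, 0.0003, 0.0], 'tool_pos': [0.6038, 0.3177, 0.0159], 'eef_rot': [2.2215, 2.2214, 0.0], 'ft_force': [0.046, 0.5539, -0.1417], 'torque': [-0.0071, 0.0387, 0.0174], 'grip_force': 0.0, 'gripper_width': 0.0084}
```

View pics/look2.png

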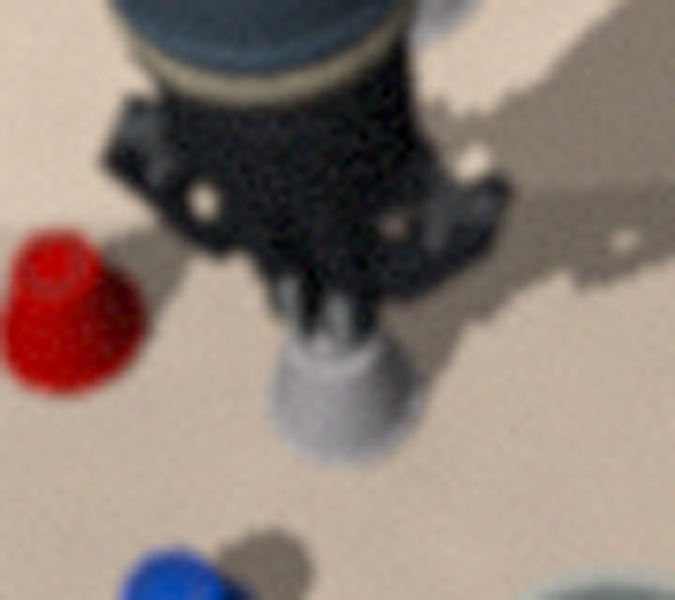

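Emit:
{"api": "servo_tool", "payload": {"deltas": [[[0,0,-0.005],0],[[0,0,-0.01],0],[[0,0,-0.015],0],[[0,0,-0.02],0],[[0,0,-0.025],0],[[0,0,-0.03],0],[[0,0,-0.035],0],[[0,0,-0.04],0],[[0,0,-0.045],0],[[0,0,-0.045],0]]}}

```text
time: 5.18
tool_pos: [0.6043, 0.318, 0.0622]
eef_rot: [2.221, 2.221, 0.002]
ft_force: [0.5, 0.0, 0.9]
gripper_width: 0.0086
grip_force: 0.0
```

```bash
python3 - <<'E'
from h import *
b,e=r.grab_frame("side");np.save("pics/s3.npy",e)
cv2.imwrite("pics/look3.png",cv2.resize(b[215:320,150:265],(657,600),interpolation=2))
w=cloud("side",e)
for z in np.arange(.03,.14,.008):
    P=near(w,(.604,.33),.03,z,z+.008)
    if len(P): print(z.round(3),len(P),P[:,:2].min(0).round(4),P[:,:2].max(0).round(4),P.mean(0).round(4))
E
```

```text
0.03 36 [0.5857 0.3199] [0.6196 0.3388] [0.599  0.332  0.0337]
0.038 114 [0.5869 0.3052] [0.6194 0.3381] [0.6026 0.3217 0.0429]
0.046 24 [0.5913 0.3067] [0.6157 0.3357] [0.6029 0.322  0.0469]
0.086 2 [0.5955 0.32  ] [0.6119 0.3235] [0.6037 0.3217 0.0898]
0.094 17 [0.5944 0.3134] [0.6213 0.3291] [0.6075 0.3233 0.0982]
0.102 31 [0.5882 0.3095] [0.6239 0.3292] [0.6027 0.3224 0.1055]
0.11 29 [0.5883 0.3103] [0.6223 0.3293] [0.6031 0.3226 0.1141]
0.118 27 [0.5886 0.3115] [0.6216 0.328 ] [0.6056 0.3231 0.1215]
0.126 19 [0.587  0.3151] [0.6161 0.3292] [0.6056 0.3241 0.1299]
0.134 42 [0.5768 0.3106] [0.6308 0.3311] [0.6042 0.3248 0.1388]
```

View pics/look3.png

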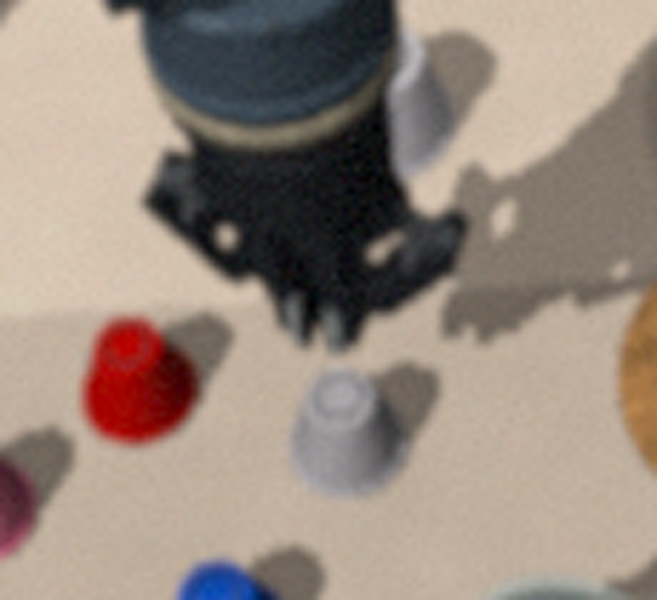

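The picture shows that the shut fingertips are about 28 to 30 mm higher than the reported TCP: they sit at z≈0.092 when the report says 0.062. The mould hasn't moved. I'll allow for this offset in every height and grip again, lower.

Emit:
{"api": "servo_tool", "payload": {"deltas": [[[0.002,0,0],0],[[0.002,0,0],0],[[0.002,0,0],0],[[0.002,0,0],0],[[0.002,0,0.02],0],[[0.002,0,0.035],0],[[0.002,0,0.05],0],[[0.002,0,0.062],0],[[0.002,0,0.072],0],[[0.002,0,0.072],0]], "hand": 0.5}}

```text
time: 6.07
tool_pos: [0.6027, 0.3191, -0.0133]
eef_rot: [-2.221, -2.221, 0.004]
ft_force: [-0.4, -0.7, 0.2]
gripper_width: 0.0641
grip_force: 0.0
```

Emit:
{"api": "servo_tool", "payload": {"deltas": [[[0,0,0],0],[[0,0,0],0],[[0,0,0],0],[[0,0,0],0],[[0,0,0],0],[[0,0,0],0]], "hand": -1}}

```text
time: 6.57
tool_pos: [0.6045, 0.3201, -0.0097]
eef_rot: [2.221, 2.221, 0.003]
ft_force: [-2.1, -1.5, 6.9]
gripper_width: 0.0363
grip_force: 59.2
```

Gripped at 36 mm with 59 N. Lifting and carrying it to the trivet (0.425, 0.243).

Emit:
{"api": "servo_tool", "payload": {"deltas": [[[0,0,-0.02],0],[[0,0,-0.05],0],[[-0.007,-0.017,-0.07],0],[[-0.022,-0.052,-0.07],0],[[-0.037,-0.087,-0.07],0],[[-0.052,-0.122,-0.07],0],[[-0.067,-0.157,-0.07],0],[[-0.077,-0.1795,-0.07],0],[[-0.077,-0.1795,-0.07],0],[[-0.077,-0.1795,-0.07],0]]}}

```text
time: 7.4
tool_pos: [0.4241, 0.2427, 0.06]
eef_rot: [2.221, 2.221, 0.003]
ft_force: [0.2, -0.2, 0.3]
gripper_width: 0.0364
grip_force: 58.6
```

```bash
python3 - <<'E'
from h import *
b,e=r.grab_frame("side");w=cloud("side",e);s=r.sense();print(s["tool_pos"],s["gripper_width"],s["grip_force"])
t=s["tool_pos"]
for z in np.arange(.04,.13,.008):
    P=near(w,t[:2],.035,z,z+.008)
    if len(P): print(z.round(3),len(P),P[:,:2].min(0).round(4),P[:,:2].max(0).round(4))
E
```

```text
[0.42500802 0.24311748 0.05988443] 0.03612709567873953 58.638861914514564
0.064 2 [0.4253 0.2569] [0.4473 0.2683]
0.072 77 [0.4006 0.2416] [0.4515 0.2698]
0.08 44 [0.4052 0.2472] [0.4474 0.2669]
0.088 49 [0.4012 0.2278] [0.449  0.2637]
0.096 64 [0.395  0.2305] [0.455  0.2619]
0.104 80 [0.3943 0.2287] [0.4576 0.2603]
0.112 120 [0.396  0.2285] [0.4552 0.2591]
0.12 18 [0.394  0.2345] [0.4552 0.2545]
0.128 15 [0.3924 0.2433] [0.4565 0.2546]
```

Emit:
{"api": "servo_tool", "payload": {"deltas": [[[0,0,0.02],0],[[0,0,0.035],0],[[0,0,0.045],0],[[0,0,0.052],0],[[0,0,0.057],0],[[0,0,0.06],0],[[0,0,0.0615],0],[[0,0,0.062],0],[[0,0,0.062],0],[[0,0,0.062],0]]}}

```text
time: 8.28
tool_pos: [0.4247, 0.2429, -0.0018]
eef_rot: [2.221, 2.221, 0.002]
ft_force: [-6.9, -3.8, 18.6]
gripper_width: 0.0362
grip_force: 62.5
```

Emit:
{"api": "servo_tool", "payload": {"deltas": [[[0,0,0],0],[[0,0,0],0],[[0,0,0],0],[[0,0,0],0],[[0,0,-0.02],0],[[0,0,-0.05],0],[[0,0,-0.09],0],[[0,0,-0.13],0]], "hand": 0.5}}

```text
time: 8.95
tool_pos: [0.4235, 0.2423, 0.1281]
eef_rot: [-2.221, -2.221, 0.002]
ft_force: [1.1, 0.5, 0.0]
gripper_width: 0.0638
grip_force: 0.0
```

Emit:
{"api": "servo_tool", "payload": {"deltas": [[[-0.015,0.036,0],0],[[-0.03,0.072,0],0],[[-0.045,0.108,0],0],[[-0.06,0.144,0],0],[[-0.075,0.18,0],0],[[-0.0885,0.2155,0],0],[[-0.0885,0.2155,0.03],0],[[-0.0885,0.2155,0.06],0],[[-0.0885,0.2155,0.06],0]], "hand": 0.8}}

```text
time: 9.7
tool_pos: [0.6373, 0.153, 0.061]
eef_rot: [-2.219, -2.218, 0.01]
ft_force: [-1.5, -0.1, -1.5]
gripper_width: 0.077
grip_force: 0.0
```

```bash
python3 - <<'E'
from h import *
a,d=r.grab_frame("top");b,e=r.grab_frame("side");w=cloud("side",e);W=cloud("top",d);s=r.sense();print(s["tool_pos"],s["gripper_width"])
for n,q in(("top",W),("side",w)):
    T=near(q,(.425,.243),.04,.044,.056);print("small",n,len(T),T.mean(0).round(4) if len(T) else 0,circ(T).round(4) if len(T) else 0)
T=near(w,(.64,.154),.05,.048,.060);print("med",len(T),circ(T).round(4))
E
```

```text
[0.63870814 0.15402521 0.06657684] 0.07682050030142888
small top 0 0 0
small side 136 [0.4265 0.2461 0.0511] [0.426  0.2448 0.0181]
med 209 [0.6389 0.1539 0.025 ]
```

Emit:
{"api": "servo_tool", "payload": {"deltas": [[[0,0,0.03],0],[[0,0,0.05],0],[[0,0,0.065],0],[[0,0,0.073],0],[[0,0,0.076],0],[[0,0,0.076],0]]}}

```text
time: 10.3
tool_pos: [0.6402, 0.1545, -0.0079]
eef_rot: [2.221, 2.221, 0.001]
ft_force: [0.2, 0.5, 0.9]
gripper_width: 0.077
grip_force: 0.0
```

Emit:
{"api": "servo_tool", "payload": {"deltas": [[[0,0,0],0],[[0,0,0],0],[[0,0,0],0],[[0,0,0],0],[[0,0,0],0],[[0,0,0],0]], "hand": -1}}

```text
time: 10.8
tool_pos: [0.6407, 0.1545, -0.0067]
eef_rot: [2.221, 2.221, 0.004]
ft_force: [-6.4, 0.7, 17.5]
gripper_width: 0.0521
grip_force: 60.1
```

Emit:
{"api": "servo_tool", "payload": {"deltas": [[[0,0,-0.02],0],[[0,0,-0.05],0],[[0,0,-0.08],0],[[0,0,-0.08],0],[[0,0,-0.08],0]]}}

```text
time: 11.22
tool_pos: [0.6414, 0.1546, 0.0736]
eef_rot: [2.22, 2.22, 0.006]
ft_force: [-0.1, -0.9, -1.6]
gripper_width: 0.0515
grip_force: 62.0
```

Emit:
{"api": "servo_tool", "payload": {"deltas": [[[0.015,-0.036,0],0],[[0.03,-0.072,0],0],[[0.045,-0.108,0],0],[[0.06,-0.144,0],0],[[0.075,-0.18,0],0],[[0.089,-0.215,0],0],[[0.089,-0.215,0],0],[[0.089,-0.215,0],0],[[0.089,-0.215,0],0]]}}

```text
time: 11.97
tool_pos: [0.425, 0.2432, 0.0708]
eef_rot: [2.221, 2.222, 0.0]
ft_force: [0.9, -0.0, 0.5]
gripper_width: 0.0516
grip_force: 61.9
```

```bash
python3 - <<'E'
from h import *
b,e=r.grab_frame("side");w=cloud("side",e);s=r.sense();t=s["tool_pos"];print(t,s["gripper_width"],s["grip_force"],s["eef_rot"])
for z in np.arange(.066,.12,.006):
    P=near(w,t[:2],.045,z,z+.006)
    if len(P): print(z.round(3),len(P),P[:,:2].min(0).round(4),P[:,:2].max(0).round(4))
E
```

```text
[0.42540509 0.24301653 0.07072962] 0.05129423693250559 61.94463249645196 [2.22160931e+00 2.22095225e+00 6.06796374e-05]
0.078 53 [0.3931 0.2336] [0.4611 0.276 ]
0.084 64 [0.3953 0.24  ] [0.4599 0.2778]
0.09 54 [0.397  0.2473] [0.4565 0.2742]
0.096 43 [0.3991 0.2476] [0.4538 0.2714]
0.102 40 [0.4006 0.2515] [0.4542 0.2705]
0.108 61 [0.3909 0.2471] [0.4624 0.27  ]
0.114 64 [0.3877 0.2366] [0.4651 0.2689]
```

Emit:
{"api": "servo_tool", "payload": {"deltas": [[[0,0,0.02],0],[[0,0,0.035],0],[[0,0,0.045],0],[[0,0,0.055],0],[[0,0,0.062],0],[[0,0,0.067],0],[[0,0,0.07],0],[[0,0,0.0715],0],[[0,0,0.0715],0]]}}

```text
time: 12.77
tool_pos: [0.4251, 0.2431, 0.0011]
eef_rot: [2.221, 2.221, 0.001]
ft_force: [-13.2, -9.6, 34.9]
gripper_width: 0.0516
grip_force: 68.7
```

Emit:
{"api": "servo_tool", "payload": {"deltas": [[[0,0,0],0],[[0,0,0],0],[[0,0,0],0],[[0,0,0],0],[[0,0,-0.02],0],[[0,0,-0.05],0],[[0,0,-0.09],0],[[0,0,-0.13],0],[[0,0,-0.17],0],[[0,0,-0.17],0]], "hand": 0.8}}

```text
time: 13.6
tool_pos: [0.4275, 0.2448, 0.1766]
eef_rot: [2.22, 2.22, 0.014]
ft_force: [1.8, 0.9, 0.7]
gripper_width: 0.0768
grip_force: 0.0
```

```bash
python3 - <<'E'
from h import *
b,e=r.grab_frame("side");w=cloud("side",e)
T=near(w,(.425,.243),.05,.053,.080);print("med",len(T),T[:,2].max(),circ(near(w,(.425,.243),.05,.056,.068)).round(4))
P=near(w,(.425,.243),.05,.012,.02);print(P[:,:2].min(0),P[:,:2].max(0))
E
```

```text
med 287 0.06958545190485566 [0.4277 0.2443 0.0236]
[0.37534794 0.19966375] [0.4749382  0.29222766]
```

Emit:
{"api": "servo_tool", "payload": {"deltas": [[[-0.0395,0.0125,0],0],[[-0.079,0.025,0],0],[[-0.1185,0.0375,0],0],[[-0.158,0.05,0],0],[[-0.1975,0.0625,0],0],[[-0.237,0.075,0],0],[[-0.2765,0.0875,0],0],[[-0.316,0.1,0],0],[[-0.3555,0.1125,0],0],[[-0.395,0.125,0],0]], "hand": 1}}

```text
time: 14.48
tool_pos: [0.5496, -0.1539, 0.1684]
eef_rot: [-2.221, -2.22, 0.001]
ft_force: [-0.3, 1.3, 0.1]
gripper_width: 0.0854
grip_force: 0.0
```

Emit:
{"api": "servo_tool", "payload": {"deltas": [[[-0.0395,0.0125,0],0],[[-0.079,0.025,0],0],[[-0.1185,0.0375,0],0],[[-0.158,0.05,0],0],[[-0.161,0.0535,0.03],0],[[-0.161,0.0535,0.06],0],[[-0.161,0.0535,0.09],0],[[-0.161,0.0535,0.09],0]]}}

```text
time: 15.15
tool_pos: [0.5998, -0.3113, 0.0719]
eef_rot: [-2.215, -2.214, 0.005]
ft_force: [-1.7, 0.5, -0.6]
gripper_width: 0.0857
grip_force: 0.0
```

```bash
python3 - <<'E'
from h import *
b,e=r.grab_frame("side");w=cloud("side",e);s=r.sense();print(s["tool_pos"],s["joint_positions"])
b,e=r.grab_frame("side");s=r.sense();print(s["tool_pos"])
T=near(w,(.604,-.313),.06,.062,.074);print(len(T),circ(T).round(4))
P=near(w,(.604,-.313),.06,.085,.16);print(len(P),P.min(0).round(3),P.max(0).round(3))
E
```

```text
[ 0.60087128 -0.31163034  0.07568335] [-4.78459619e-01  6.36814572e-01  2.78170144e-01  1.21923628e+00
  3.69319844e-05  1.09248129e+00]
[ 0.60237025 -0.31226384  0.07864134]
194 [ 0.6051 -0.3126  0.0336]
108 [ 0.546 -0.327  0.113] [ 0.663 -0.297  0.159]
```

Emit:
{"api": "servo_tool", "payload": {"deltas": [[[0,0,0.02],0],[[0,0,0.04],0],[[0,0,0.055],0],[[0,0,0.067],0],[[0,0,0.075],0],[[0,0,0.079],0],[[0,0,0.079],0]]}}

```text
time: 15.83
tool_pos: [0.6037, -0.3129, 0.0011]
eef_rot: [2.221, 2.221, 0.0]
ft_force: [-0.7, 0.6, 0.6]
gripper_width: 0.0855
grip_force: 0.0
```

Emit:
{"api": "servo_tool", "payload": {"deltas": [[[0,0,0],0],[[0,0,0],0],[[0,0,0],0],[[0,0,0],0],[[0,0,0],0],[[0,0,0],0]], "hand": -1}}

```text
time: 16.33
tool_pos: [0.604, -0.3132, 0.0029]
eef_rot: [2.22, 2.22, 0.001]
ft_force: [-6.5, 3.8, 16.9]
gripper_width: 0.065
grip_force: 62.7
```

Emit:
{"api": "servo_tool", "payload": {"deltas": [[[0,0,-0.02],0],[[0,0,-0.05],0],[[0,0,-0.08],0],[[0,0,-0.11],0],[[0,0,-0.13],0],[[0,0,-0.13],0],[[0,0,-0.13],0]]}}

```text
time: 16.92
tool_pos: [0.6042, -0.3133, 0.1323]
eef_rot: [2.219, 2.219, 0.002]
ft_force: [0.7, -0.4, -0.9]
gripper_width: 0.0647
grip_force: 65.9
```

Emit:
{"api": "servo_tool", "payload": {"deltas": [[[0.039,-0.0125,0],0],[[0.078,-0.025,0],0],[[0.117,-0.0375,0],0],[[0.156,-0.05,0],0],[[0.195,-0.0625,0],0],[[0.234,-0.075,0],0],[[0.273,-0.0875,0],0],[[0.312,-0.1,0],0],[[0.351,-0.1125,0],0],[[0.39,-0.125,0],0]]}}

```text
time: 17.75
tool_pos: [0.4767, 0.0787, 0.1297]
eef_rot: [-2.221, -2.221, 0.001]
ft_force: [1.6, 0.4, -1.2]
gripper_width: 0.0649
grip_force: 65.8
```

Emit:
{"api": "servo_tool", "payload": {"deltas": [[[0.039,-0.0125,0],0],[[0.078,-0.025,0],0],[[0.117,-0.0375,0],0],[[0.15,-0.048,0],0],[[0.1665,-0.0535,0],0],[[0.1665,-0.0535,0.02],0],[[0.1665,-0.0535,0.045],0],[[0.1665,-0.0535,0.045],0],[[0.1665,-0.0535,0.045],0]]}}

```text
time: 18.5
tool_pos: [0.4235, 0.2429, 0.0845]
eef_rot: [-2.221, -2.221, 0.005]
ft_force: [0.5, 0.2, -0.6]
gripper_width: 0.0651
grip_force: 65.8
```

```bash
python3 - <<'E'
from h import *
b,e=r.grab_frame("side");w=cloud("side",e);s=r.sense();t=s["tool_pos"];print(t,s["gripper_width"],s["grip_force"],s["eef_rot"])
for z in np.arange(.076,.12,.006):
    P=near(w,t[:2],.06,z,z+.006)
    if len(P): print(z.round(3),len(P),P[:,:2].min(0).round(4),P[:,:2].max(0).round(4))
E
```

```text
[0.42445791 0.24332109 0.08564426] 0.06513372104085426 65.79412898048759 [-2.22155119e+00 -2.22089873e+00  1.68354745e-03]
0.076 1 [0.4006 0.2734] [0.4006 0.2734]
0.082 65 [0.3831 0.2286] [0.467  0.2832]
0.088 79 [0.3836 0.2343] [0.466  0.2833]
0.094 70 [0.3871 0.234 ] [0.4642 0.281 ]
0.1 58 [0.3881 0.2443] [0.462  0.2811]
0.106 52 [0.3888 0.2442] [0.4578 0.2792]
0.112 66 [0.3903 0.2478] [0.4599 0.2793]
0.118 47 [0.3886 0.2511] [0.4558 0.2769]
```

Emit:
{"api": "servo_tool", "payload": {"deltas": [[[0.001,0.0015,0.015],0],[[0.001,0.0015,0.03],0],[[0.001,0.0015,0.042],0],[[0.001,0.0015,0.052],0],[[0.001,0.0015,0.061],0],[[0.001,0.0015,0.068],0],[[0.001,0.0015,0.073],0],[[0.001,0.0015,0.0755],0],[[0.001,0.0015,0.0765],0],[[0.001,0.0015,0.0765],0]]}}

```text
time: 19.38
tool_pos: [0.4266, 0.2448, 0.0108]
eef_rot: [2.221, 2.221, 0.002]
ft_force: [-10.9, -7.8, 37.0]
gripper_width: 0.0647
grip_force: 72.4
```

```bash
python3 - <<'E'
from h import *
s=r.sense();print(s["tool_pos"],s["ft_force"],s["grip_force"])
b,e=r.grab_frame("side");s=r.sense();print(s["tool_pos"],s["ft_force"],s["grip_force"])
E
```

```text
[0.42655924 0.24479454 0.01080877] [-10.92663478  -7.82484699  37.02435015] 72.42497918196023
[0.42654248 0.24474971 0.01077367] [-12.51918226  -7.55319359  37.38429249] 72.44675519876182
```

Emit:
{"api": "servo_tool", "payload": {"deltas": [[[0,0,-0.001],0],[[0,0,-0.001],0],[[0,0,-0.001],0],[[0,0,-0.001],0],[[0,0,-0.02],0],[[0,0,-0.05],0],[[0,0,-0.09],0],[[0,0,-0.13],0],[[0,0,-0.15],0],[[0,0,-0.15],0]], "hand": 1}}

```text
time: 20.27
tool_pos: [0.4284, 0.2459, 0.1635]
eef_rot: [2.22, 2.22, 0.01]
ft_force: [0.4, 0.6, -0.9]
gripper_width: 0.0857
grip_force: 0.0
```

```bash
python3 - <<'E'
from h import *
b,e=r.grab_frame("side");w=cloud("side",e);s=r.sense();print(s["tool_pos"])
T=near(w,(.425,.243),.06,.066,.1);print("large top z median",np.median(T[:,2]),len(T),circ(T).round(4))
P=w.reshape(-1,3)
c=T.mean(0);print(c, np.linalg.svd(T[:,:]-c)[2][2] if len(T)<2000 else 0)
cv2.imwrite("pics/look4.png",cv2.resize(b[215:335,220:360],(700,600),interpolation=2))
E
```

```text
[0.4275885  0.24544776 0.16098982]
large top z median 0.07764241679006573 482 [0.4283 0.2443 0.0313]
[0.42797772 0.2474895  0.07709843] [-0.01077339  0.08084452  0.9966685 ]
```

View pics/look4.png

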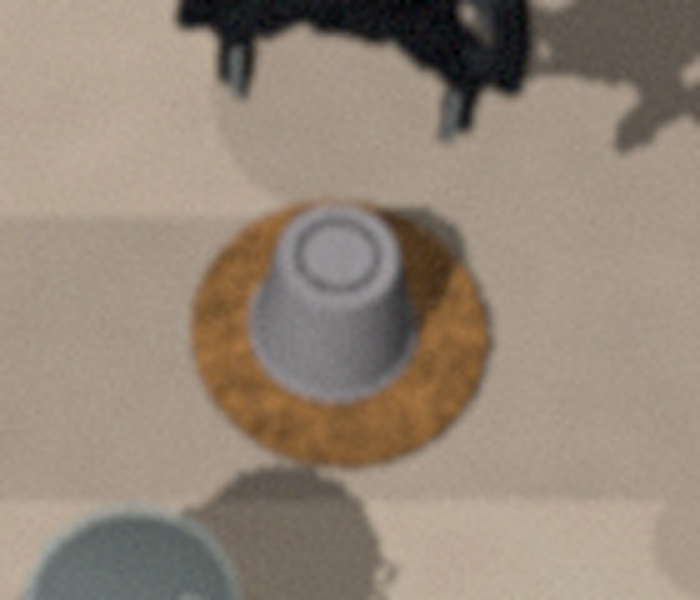

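The picture shows the large mould sitting level and centred on the trivet, about (335,310) in the crop, with its top at the expected height. The moulds are done; next is the small funnel at (0.458, 0.012).

Emit:
{"api": "servo_tool", "payload": {"deltas": [[[-0.04,0.006,0],0],[[-0.08,0.012,0],0],[[-0.12,0.018,0],0],[[-0.16,0.024,0],0],[[-0.2,0.029,0],0],[[-0.2325,0.032,0],0],[[-0.2325,0.032,0.04],0],[[-0.2325,0.032,0.08],0],[[-0.2325,0.032,0.1],0],[[-0.2325,0.032,0.1],0]], "hand": 0}}

```text
time: 21.15
tool_pos: [0.4544, 0.0118, 0.0541]
eef_rot: [-2.218, -2.217, 0.009]
ft_force: [-0.7, 0.3, -1.1]
gripper_width: 0.0428
grip_force: 0.0
```

```bash
python3 - <<'E'
from h import *
b,e=r.grab_frame("side");b,e=r.grab_frame("side");w=cloud("side",e);s=r.sense();print(s["tool_pos"],s["gripper_width"])
for z in np.arange(.008,.14,.008):
    P=near(w,(.458,.012),.045,z,z+.008)
    if len(P): print(z.round(3),len(P),P[:,:2].min(0).round(4),P[:,:2].max(0).round(4),P.mean(0).round(4))
E
```

```text
[0.45750149 0.01220898 0.05859376] 0.04303620955742397
0.008 113 [ 0.4279 -0.016 ] [0.4983 0.0422] [0.4566 0.0223 0.0119]
0.016 87 [ 0.4353 -0.0068] [0.4793 0.0385] [0.4586 0.0192 0.0195]
0.024 33 [0.4422 0.0079] [0.473 0.026] [0.458  0.0178 0.0271]
0.032 10 [0.4524 0.0136] [0.4633 0.019 ] [0.457  0.0169 0.0358]
0.04 12 [0.4528 0.0075] [0.4646 0.0192] [0.459  0.0149 0.0437]
0.048 13 [0.4534 0.0034] [0.4629 0.0193] [0.4591 0.0121 0.0525]
0.056 2 [0.4539 0.0104] [0.4546 0.0143] [0.4543 0.0124 0.0567]
0.088 9 [0.4284 0.0053] [0.4914 0.0227] [0.4604 0.0182 0.0938]
0.096 23 [0.4233 0.0068] [0.4919 0.024 ] [0.4608 0.0182 0.1002]
0.104 22 [0.4236 0.0037] [0.4917 0.023 ] [0.4523 0.0173 0.1076]
0.112 29 [0.4241 0.0101] [0.4927 0.0234] [0.459  0.0186 0.1165]
0.12 16 [0.4246 0.0096] [0.486  0.0231] [0.4599 0.0189 0.1248]
0.128 27 [0.4142 0.0162] [0.5005 0.0248] [0.4571 0.0204 0.1334]
0.136 60 [0.4144 0.001 ] [0.5022 0.0248] [0.4572 0.0152 0.1408]
```

Emit:
{"api": "servo_tool", "payload": {"deltas": [[[0,0,0.02],0],[[0,0,0.035],0],[[0,0,0.046],0],[[0,0,0.052],0],[[0,0,0.053],0],[[0,0,0.053],0]]}}

```text
time: 21.75
tool_pos: [0.459, 0.0123, 0.0068]
eef_rot: [2.221, 2.221, 0.001]
ft_force: [-0.1, -0.7, 0.5]
gripper_width: 0.0423
grip_force: 0.0
```

Emit:
{"api": "servo_tool", "payload": {"deltas": [[[0,0,0],0],[[0,0,0],0],[[0,0,0],0],[[0,0,0],0],[[0,0,0],0],[[0,0,0],0],[[0,0,0],0]], "hand": -1}}

```text
time: 22.33
tool_pos: [0.459, 0.0122, 0.0068]
eef_rot: [2.221, 2.221, 0.002]
ft_force: [-1.6, -0.0, 9.0]
gripper_width: 0.0107
grip_force: 58.6
```

Emit:
{"api": "servo_tool", "payload": {"deltas": [[[0,0,-0.02],0],[[0,0,-0.05],0],[[0,0,-0.08],0],[[0,0,-0.08],0],[[0,0,-0.08],0]]}}

```text
time: 22.75
tool_pos: [0.4597, 0.0122, 0.0876]
eef_rot: [2.22, 2.22, 0.004]
ft_force: [0.0, 0.4, 0.0]
gripper_width: 0.0107
grip_force: 58.7
```

Emit:
{"api": "servo_tool", "payload": {"deltas": [[[-0.04,-0.005,0],0],[[-0.08,-0.01,0],0],[[-0.12,-0.015,0],0],[[-0.16,-0.02,0],0],[[-0.2,-0.025,0],0],[[-0.24,-0.029,0],0],[[-0.24,-0.029,0],0],[[-0.24,-0.029,0],0],[[-0.24,-0.029,0],0]]}}

```text
time: 23.5
tool_pos: [0.4287, -0.2274, 0.085]
eef_rot: [-2.221, -2.219, 0.0]
ft_force: [-0.2, -0.0, -0.3]
gripper_width: 0.0105
grip_force: 58.7
```

```bash
python3 - <<'E'
from h import *
b,e=r.grab_frame("side");w=cloud("side",e);s=r.sense();t=s["tool_pos"];print(t,s["gripper_width"],s["grip_force"])
for z in np.arange(.066,.15,.008):
    P=near(w,t[:2],.045,z,z+.008)
    if len(P): print(z.round(3),len(P),P[:,:2].min(0).round(4),P[:,:2].max(0).round(4))
cv2.imwrite("pics/look5.png",cv2.resize(b[80:200,245:385],(700,600),interpolation=2))
E
```

```text
[ 0.42895986 -0.22685075  0.08527871] 0.010793196023509736 58.66144359111786
0.074 8 [ 0.4002 -0.2345] [ 0.4435 -0.2009]
0.082 79 [ 0.4016 -0.2512] [ 0.4614 -0.1951]
0.09 82 [ 0.4047 -0.243 ] [ 0.455  -0.1976]
0.098 52 [ 0.4144 -0.2378] [ 0.4468 -0.2075]
0.106 11 [ 0.423  -0.2276] [ 0.4403 -0.215 ]
0.114 13 [ 0.4147 -0.2246] [ 0.4477 -0.216 ]
0.122 32 [ 0.4125 -0.2351] [ 0.4476 -0.2145]
0.13 23 [ 0.4129 -0.2312] [ 0.4486 -0.2161]
0.138 29 [ 0.4124 -0.2338] [ 0.4496 -0.216 ]
0.146 18 [ 0.4121 -0.2386] [ 0.4503 -0.2147]
```

View pics/look5.png

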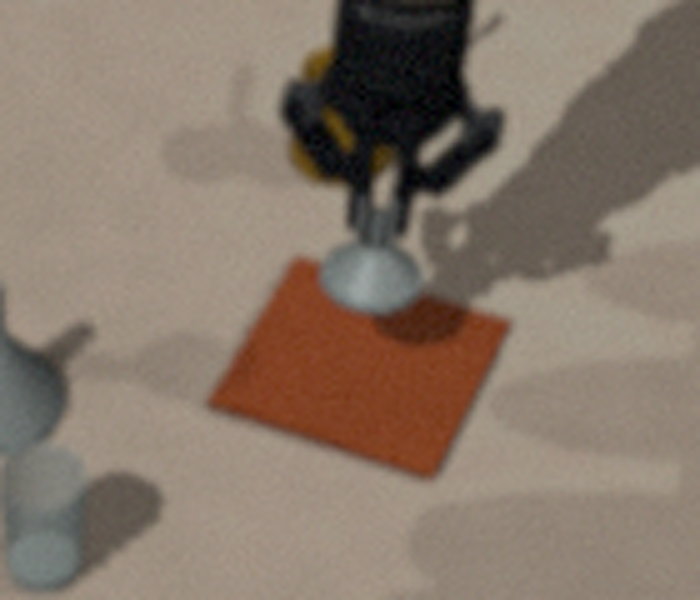

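Emit:
{"api": "servo_tool", "payload": {"deltas": [[[-0.0015,0,0.02],0],[[-0.0015,0,0.035],0],[[-0.0015,0,0.048],0],[[-0.0015,0,0.057],0],[[-0.0015,0,0.064],0],[[-0.0015,0,0.068],0],[[-0.0015,0,0.07],0],[[-0.0015,0,0.0705],0],[[-0.0015,0,0.0705],0]]}}

```text
time: 24.3
tool_pos: [0.4296, -0.2293, 0.0157]
eef_rot: [2.221, 2.221, 0.0]
ft_force: [-0.2, 0.6, 0.3]
gripper_width: 0.0104
grip_force: 58.7
```

Emit:
{"api": "servo_tool", "payload": {"deltas": [[[0,0,0],0],[[0,0,0],0],[[0,0,0],0],[[0,0,0],0],[[0,0,-0.02],0],[[0,0,-0.05],0],[[0,0,-0.09],0],[[0,0,-0.13],0],[[0,0,-0.15],0],[[0,0,-0.15],0]], "hand": 0.2}}

```text
time: 25.13
tool_pos: [0.4314, -0.2304, 0.1702]
eef_rot: [2.217, 2.217, 0.003]
ft_force: [-0.6, -1.5, 0.7]
gripper_width: 0.0514
grip_force: 0.0
```

Emit:
{"api": "servo_tool", "payload": {"deltas": [[[0.015,0.038,0],0],[[0.03,0.076,0],0],[[0.045,0.114,0],0],[[0.06,0.152,0],0],[[0.075,0.19,0],0],[[0.086,0.2215,0],0],[[0.086,0.2215,0.03],0],[[0.086,0.2215,0.06],0],[[0.086,0.2215,0.07],0],[[0.086,0.2215,0.07],0]]}}

```text
time: 25.97
tool_pos: [0.6485, -0.1428, 0.0921]
eef_rot: [-2.218, -2.218, 0.005]
ft_force: [0.2, -0.2, 0.1]
gripper_width: 0.0518
grip_force: 0.0
```

```bash
python3 - <<'E'
from h import *
b,e=r.grab_frame("side");a,d=r.grab_frame("top");b,e=r.grab_frame("side");w=cloud("side",e);W=cloud("top",d);s=r.sense();print(s["tool_pos"],s["gripper_width"])
for z in np.arange(.06,.16,.01):
    P=near(w,(.651,-.143),.05,z,z+.01)
    if len(P): print(z.round(3),len(P),P[:,:2].min(0).round(4),P[:,:2].max(0).round(4),P.mean(0).round(4))
print("small on tile")
for n,q in(("side",w),("top",W)):
  for z in np.arange(.014,.065,.01):
    P=near(q,(.43,-.228),.035,z,z+.01)
    if len(P): print(n,z.round(3),len(P),P[:,:2].min(0).round(4),P[:,:2].max(0).round(4),P.mean(0).round(4))
E
```

```text
[ 0.6510762  -0.14365563  0.09716685] 0.05123071852543223
0.06 19 [ 0.6382 -0.1451] [ 0.6575 -0.1284] [ 0.6467 -0.1354  0.0649]
0.07 21 [ 0.6389 -0.1453] [ 0.6578 -0.1294] [ 0.6479 -0.1358  0.0756]
0.08 17 [ 0.6392 -0.1545] [ 0.657  -0.1317] [ 0.6478 -0.1401  0.0859]
0.09 26 [ 0.6406 -0.1531] [ 0.6585 -0.1308] [ 0.6499 -0.1408  0.095 ]
0.1 15 [ 0.6417 -0.1522] [ 0.6594 -0.1283] [ 0.6504 -0.1415  0.1022]
0.12 1 [ 0.6786 -0.1438] [ 0.6786 -0.1438] [ 0.6786 -0.1438  0.1296]
0.13 23 [ 0.6142 -0.156 ] [ 0.6893 -0.1327] [ 0.6577 -0.1403  0.1354]
0.14 33 [ 0.6134 -0.1548] [ 0.6919 -0.1301] [ 0.655  -0.1377  0.1448]
0.15 34 [ 0.613  -0.1479] [ 0.6908 -0.1308] [ 0.6473 -0.1369  0.1557]
small on tile
side 0.014 107 [ 0.3983 -0.2512] [ 0.4622 -0.1977] [ 0.4312 -0.2163  0.0191]
side 0.024 71 [ 0.4075 -0.2458] [ 0.456  -0.2064] [ 0.4315 -0.2211  0.0286]
side 0.034 24 [ 0.4211 -0.2324] [ 0.4415 -0.2097] [ 0.4297 -0.2247  0.0374]
side 0.044 9 [ 0.4266 -0.2318] [ 0.436  -0.2185] [ 0.4315 -0.2256  0.049 ]
side 0.054 14 [ 0.4274 -0.2381] [ 0.437  -0.2233] [ 0.4322 -0.2294  0.0582]
side 0.064 3 [ 0.4289 -0.2323] [ 0.4371 -0.2233] [ 0.4322 -0.2273  0.0646]
```

Emit:
{"api": "servo_tool", "payload": {"deltas": [[[0,-0.001,0.02],0],[[0,-0.001,0.038],0],[[0,-0.001,0.05],0],[[0,-0.001,0.056],0],[[0,-0.001,0.057],0],[[0,-0.001,0.057],0]]}}

```text
time: 26.62
tool_pos: [0.6503, -0.1436, 0.0397]
eef_rot: [2.221, 2.22, 0.001]
ft_force: [0.6, 0.1, -0.2]
gripper_width: 0.051
grip_force: 0.0
```

Emit:
{"api": "servo_tool", "payload": {"deltas": [[[0,0,0],0],[[0,0,0],0],[[0,0,0],0],[[0,0,0],0],[[0,0,0],0],[[0,0,0],0],[[0,0,0],0]], "hand": -1}}

```text
time: 27.2
tool_pos: [0.6502, -0.1435, 0.0392]
eef_rot: [2.221, 2.221, 0.001]
ft_force: [-2.3, 0.3, 5.3]
gripper_width: 0.0206
grip_force: 59.2
```

Emit:
{"api": "servo_tool", "payload": {"deltas": [[[0,0,-0.02],0],[[0,0,-0.05],0],[[0,0,-0.08],0],[[0,0,-0.09],0],[[0,0,-0.09],0],[[0,0,-0.09],0]]}}

```text
time: 27.7
tool_pos: [0.65, -0.1433, 0.1282]
eef_rot: [2.221, 2.221, 0.0]
ft_force: [-0.0, -0.4, -1.6]
gripper_width: 0.0205
grip_force: 58.9
```

Emit:
{"api": "servo_tool", "payload": {"deltas": [[[-0.015,-0.038,0],0],[[-0.03,-0.076,0],0],[[-0.045,-0.114,0],0],[[-0.06,-0.152,0],0],[[-0.075,-0.19,0],0],[[-0.0855,-0.2195,0],0],[[-0.0855,-0.2195,0],0],[[-0.0855,-0.2195,0],0],[[-0.0855,-0.2195,0],0]]}}

```text
time: 28.45
tool_pos: [0.4302, -0.2286, 0.1275]
eef_rot: [-2.221, -2.22, 0.0]
ft_force: [0.3, 0.2, -0.6]
gripper_width: 0.0202
grip_force: 59.2
```

```bash
python3 - <<'E'
from h import *
b,e=r.grab_frame("side");b,e=r.grab_frame("side");w=cloud("side",e);s=r.sense();t=s["tool_pos"];print(t,s["gripper_width"],s["grip_force"],s["eef_rot"])
for z in np.arange(.07,.18,.008):
    P=near(w,t[:2],.06,z,z+.008)
    if len(P): print(z.round(3),len(P),P[:,:2].min(0).round(4),P[:,:2].max(0).round(4),P.mean(0).round(4))
cv2.imwrite("pics/look6.png",cv2.resize(b[60:200,235:395],(685,600),interpolation=2))
E
```

```text
[ 0.43084961 -0.22837751  0.1276807 ] 0.02013127188491171 59.22849476337433 [-2.21991671e+00 -2.22175643e+00  2.39697782e-04]
0.086 21 [ 0.385  -0.2245] [ 0.474  -0.1825] [ 0.4344 -0.1932  0.0926]
0.094 95 [ 0.3853 -0.2528] [ 0.4772 -0.1792] [ 0.4277 -0.197   0.0985]
0.102 109 [ 0.3871 -0.2529] [ 0.4746 -0.1822] [ 0.4282 -0.2012  0.1058]
0.11 111 [ 0.3919 -0.2431] [ 0.4699 -0.1865] [ 0.4312 -0.2072  0.1137]
0.118 89 [ 0.3985 -0.2352] [ 0.4636 -0.1899] [ 0.4272 -0.208   0.1218]
0.126 81 [ 0.4055 -0.2392] [ 0.4586 -0.1981] [ 0.431  -0.2132  0.1299]
0.134 54 [ 0.4106 -0.2414] [ 0.4529 -0.2013] [ 0.4311 -0.2169  0.1378]
0.142 35 [ 0.417  -0.2327] [ 0.4476 -0.2068] [ 0.4322 -0.2201  0.145 ]
0.15 18 [ 0.4215 -0.2237] [ 0.4414 -0.2139] [ 0.4314 -0.2194  0.1542]
0.158 24 [ 0.4162 -0.2243] [ 0.4545 -0.2147] [ 0.4326 -0.22    0.163 ]
0.166 36 [ 0.4092 -0.2293] [ 0.455  -0.2133] [ 0.4326 -0.2207  0.1699]
0.174 39 [ 0.4093 -0.2404] [ 0.4557 -0.2156] [ 0.4327 -0.2227  0.1783]
```

View pics/look6.png

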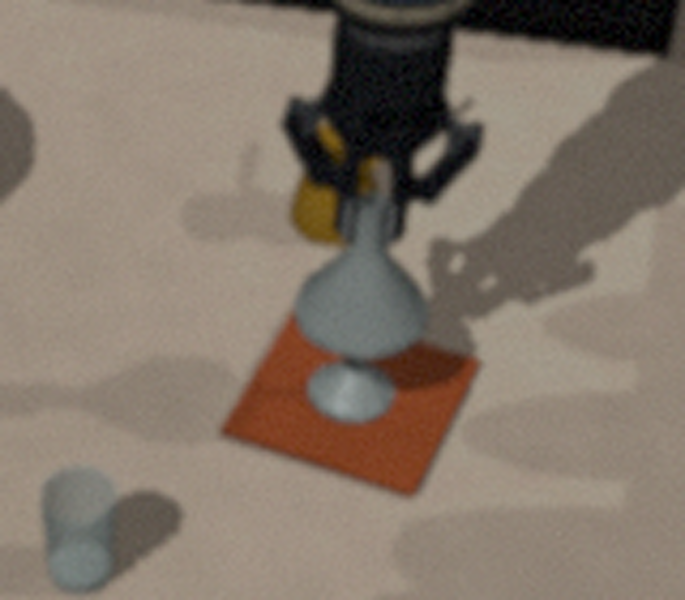

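Emit:
{"api": "servo_tool", "payload": {"deltas": [[[-0.002,0,0.012],0],[[-0.002,0,0.024],0],[[-0.002,0,0.034],0],[[-0.002,0,0.044],0],[[-0.002,0,0.054],0],[[-0.002,0,0.063],0],[[-0.002,0,0.071],0],[[-0.002,0,0.077],0],[[-0.002,0,0.08],0],[[-0.002,0,0.08],0]]}}

```text
time: 29.38
tool_pos: [0.43, -0.2307, 0.0479]
eef_rot: [-2.221, -2.221, 0.0]
ft_force: [-0.4, -0.3, -1.1]
gripper_width: 0.0204
grip_force: 59.4
```

```bash
python3 - <<'E'
from h import *
b,e=r.grab_frame("side");w=cloud("side",e);s=r.sense();t=s["tool_pos"];print(t,s["ft_force"],s["torque"],s["grip_force"])
E
```

```text
[ 0.43026964 -0.23083186  0.04838197] [-0.49690025 -0.54715591 -0.8731022 ] [ 0.01372817 -0.05595484 -0.00376313] 59.437403082847595
```

No contact with the small funnel, and the rim is about 1 mm above the tile. One gentle step down, then release.

Emit:
{"api": "servo_tool", "payload": {"deltas": [[[0,0,0.001],0],[[0,0,0.001],0],[[0,0,0.001],0]]}}

```text
time: 29.68
tool_pos: [0.4305, -0.2309, 0.0477]
eef_rot: [2.221, 2.221, 0.0]
ft_force: [0.8, 0.2, -1.9]
gripper_width: 0.0204
grip_force: 59.4
```

Emit:
{"api": "servo_tool", "payload": {"deltas": [[[0,0,0],0],[[0,0,0],0],[[0,0,0],0],[[0,0,0],0],[[0,0,-0.02],0],[[0,0,-0.05],0],[[0,0,-0.09],0],[[0,0,-0.13],0],[[0,0,-0.15],0],[[0,0,-0.15],0]], "hand": 0.2}}

```text
time: 30.52
tool_pos: [0.4322, -0.2318, 0.2022]
eef_rot: [2.217, 2.217, 0.003]
ft_force: [0.3, -0.6, -0.7]
gripper_width: 0.0512
grip_force: 0.0
```

Emit:
{"api": "servo_tool", "payload": {"deltas": [[[0.04,-0.005,0],0],[[0.08,-0.01,0],0],[[0.12,-0.015,0],0],[[0.16,-0.02,0],0],[[0.2,-0.025,0],0],[[0.22,-0.03,0],0],[[0.22,-0.03,0],0]]}}

```text
time: 31.1
tool_pos: [0.3992, -0.0076, 0.1972]
eef_rot: [-2.217, -2.225, -0.001]
ft_force: [0.1, -0.7, 0.3]
gripper_width: 0.0511
grip_force: 0.0
```

```bash
python3 - <<'E'
from h import *
b,e=r.grab_frame("side");a,d=r.grab_frame("top");w=cloud("side",e);W=cloud("top",d)
for n,q in(("side",w),("top",W)):
  for k,c,z0,z1 in(("fl tip",(.43,-.228),.1,.125),("ml top",(.425,.243),.07,.1),("fl rim",(.43,-.228),.014,.022),("tea",(.585,-.02),.074,.09),("jar",(.47,.452),.12,.14),("pot",(.477,-.444),.064,.076)):
    P=near(q,c,.06,z0,z1)
    if len(P): print(n,k,len(P),P.mean(0).round(4),circ(P).round(4),P[:,2].max().round(4))
cv2.imwrite("pics/fin.png",np.hstack([cv2.resize(a,(400,300)),cv2.resize(b,(400,300))]))
cv2.imwrite("pics/fin2.png",cv2.resize(b[60:200,235:395],(685,600),interpolation=2))
E
```

```text
side fl tip 1 [ 0.4364 -0.2198  0.103 ] [ 4.364e-01 -2.198e-01  1.000e-04] 0.103
side ml top 455 [0.4279 0.2464 0.0776] [0.4281 0.2444 0.031 ] 0.084
side fl rim 104 [ 0.4309 -0.2016  0.0179] [ 0.4295 -0.2277  0.0593] 0.0219
side tea 95 [ 0.5839 -0.0206  0.0792] [ 0.5828 -0.0206  0.0292] 0.0865
side jar 1415 [0.4708 0.4551 0.1265] [0.4683 0.4515 0.0491] 0.1332
side pot 28 [ 0.5025 -0.4357  0.0695] [ 0.4966 -0.4316  0.0293] 0.075
top fl tip 18 [ 0.4323 -0.2296  0.1086] [ 0.4325 -0.2304  0.0103] 0.1121
top ml top 292 [0.429  0.2414 0.077 ] [0.4292 0.2416 0.03  ] 0.0819
top fl rim 41 [ 0.4202 -0.2477  0.0188] [ 0.4271 -0.2338  0.0508] 0.022
top jar 642 [0.4722 0.4493 0.126 ] [0.4698 0.4511 0.048 ] 0.1358
top pot 133 [ 0.4799 -0.4436  0.0699] [ 0.4763 -0.4438  0.0428] 0.0755
```

View pics/fin.png

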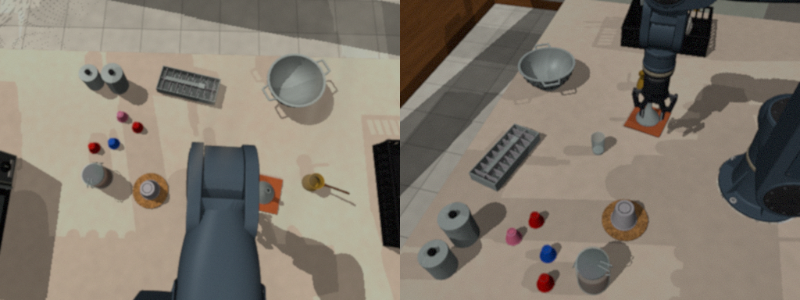

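View pics/fin2.png

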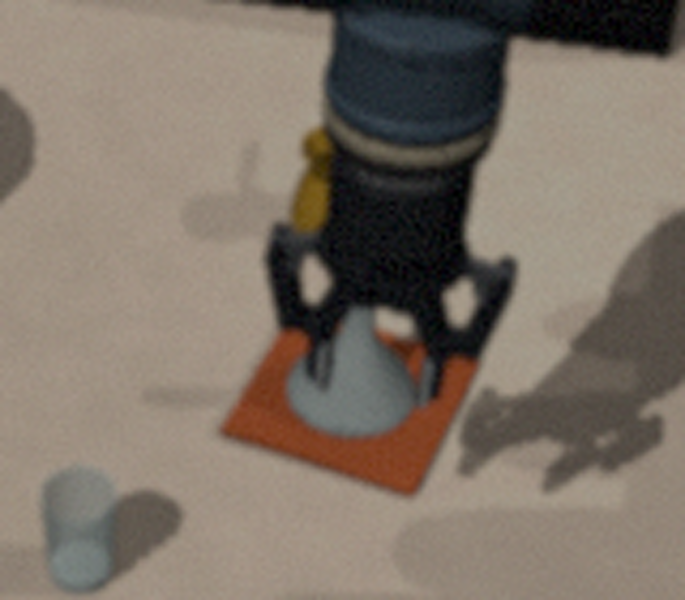

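The final picture shows the large funnel flat on the tile at (350,380) in the crop, with its tip at 108 mm, which is the right height. The mould nest is flat on the trivet. The glass, jar and pot are where they were, and the gripper only hides part of the view.

```bash
python3 -c "
from bench import r
print(r.job_done())"
```

```text
the job is handed in; nothing more can be done
None
```

Handed in at about 31 s: the three moulds are nested on the trivet about 3 mm off its centre and the two funnels on the tile, rims flat as far as the cameras show; the glass, pot and jar stayed put, and my first grasp missed (reported tool height about 30 mm too low) without disturbing anything.

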